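# Load the tube warmer and hold its run knob in

### The job

First push the basket of culture tubes along the rollers, without lifting it off them, until it is fully home against the stop in the warming bay. Then pick up the loose bar-grip knob, turn it so that the key flat in its bore matches the D-shaped spindle on the control box, push it all the way onto the spindle, and keep pressing so that the sprung spindle stays pushed right in. Finish while still holding the knob pressed down (do not let go), with the basket still home and the other things on the table left where they were.

Things in the scene. Friction and masses are not known exactly. Their poses are not given: they have to be found in the camera images.
- line: Fixed roller line, white warming bay at its +x end. Origin on the table under it; x = push direction, z up. Free steel rollers, tops 51 mm above the table, x -155 to +135 mm. Guide rails 94 mm apart inside, 70 mm above the table; bay cheeks from x +25 mm, same gap, 108 mm above the table. Stop face (end housing 182 mm wide, 125 mm tall) at x = +150 mm: basket home when its centre is at x = +95 mm.
- rack_mid (a point): Centre of the wire basket of plugged culture tubes standing on the rollers: 110 mm long (its x, along the line), 84 mm wide, 70 mm tall; tubes rise to 100 mm above its underside. The point is on its middle axis, 35 mm above the underside (86 mm above the table). About 0.4 to 0.8 kg; rolls with under 2 N.
- knob_grip (a point): Centre of the loose black knob's bar grip, 39 mm above its underside; it stands bore down on the table, z up. Bar 38 mm long (x), 14 thick (y), 38 tall, 20 to 58 mm above the underside. Below it a round skirt 42 mm across, 20 tall, small nose at +x. Bore open below, 17 mm deep, 18 across, key flat on the +x side (as the nose and the white line on top), 5 mm from the axis. 55 to 90 g.
- spindle_top (a point): Centre of the top end of the upright D-shaped steel spindle on the control box; z up, moves with it. 16 mm across, flat on the +x side 4 mm from the axis, edge chamfered 1.5 mm. A dark tick on the dial plate, 25 to 36 mm from the axis, also points to +x. Stands 25 mm above the plate, 79 mm above the table. Knob fully on: knob_grip is 22 mm above this point and the x axes agree.
- spindle (a joint): How far the spindle is pressed down, m: 0 out, 0.006 fully in (end stop). Sprung: 4 N to start it moving, 10 N at the end stop; it springs back when let go. It does not turn. With the knob fully on and the spindle right in, the knob's underside is 2 mm above the dial plate.
- pod: Grey control box, 100 x 100 x 50 mm, fixed to the table; origin under its centre. On top a round aluminium dial plate 76 mm across, 4 mm thick, with the spindle in its middle; the spindle's flat need not be square with the box.
- spare_knob: small round black knob without a bar grip, 32 mm across, 26 mm tall (does not fit); a bystander; origin at the middle of its underside
- bottle: amber reagent bottle, 60 mm across, 140 mm tall; a bystander; origin at the middle of its underside
- dishes: stack of three clear culture dishes, 90 mm across, 44 mm tall; a bystander; origin at the middle of its underside
- screwdriver: screwdriver with a black handle, about 180 mm long, lying on the table; a bystander; origin at its middle on the table
- jar: glass jar, 64 mm across, 75 mm tall; a bystander; origin at the middle of its underside
- card_box: small carton of label cards, 75 x 50 x 28 mm; a bystander; origin at the middle of its underside
- timer: white bench timer, 55 x 60 x 25 mm; a bystander; origin at the middle of its underside

How it is judged:
By the outcome, as a careful person would: the job done as asked, in the order asked, and still so for the second after the job is handed in, while the arm keeps its last pose, push and grip.
It also fails if it takes over 48 s, if anything falls off the work surface, if the arm or the gripper's body presses on something with over 40 N, if the wrist force passes 120 N, or if a joint passes its speed limit or range.

### The arm

A 6-joint arm with a two-finger parallel gripper is mounted at the origin on the work surface. World frame = base frame: x ahead of the robot, y to its left, z up, the work surface at z = 0. Lengths are in mm, angles in rad, forces in N, time in s.
With the tool pointing down it reaches from about 350 to 875 mm from the base axis. Payload 15.5 kg.
Tool frame: the origin (TCP) lies midway between the tips of the shut fingers; the grasp point (between the pads) lies 19 mm behind it; z points along the fingers, y is the line along which they close (so a half turn about z gives the same grasp; the last joint's range is limited). The gripper opens to 85 mm and grips with 20 to 120 N. Pads are 22 mm wide; open, the fingers measure 114 mm over their backs; the gripper's body (76 mm by 85 mm) begins 54 mm behind the grasp point. The pads swing forward as they close: fully open they stand 13 mm farther back than shut.
Start: joints at [1.153, 0.494, 1.345, -0, 1.302, -0.096], TCP at [197.667, 592.92, 231.277] pointing down, gripper open.
Joint ranges: [-2.91, 2.91], [-0.82, 2.16], [0.22, 2.67], [-1.22, 4.37], [0.12, 2.79], [-3.08, 3.08]. Speed limits (rad/s): [1.89, 1.89, 2.57, 3.01, 3.01, 3.01].

### API

Orientations are given as a unit quaternion [x, y, z, w].
In Python, from station import bot gives the robot as it stands.
- The arm moves only by the tool step_arm, never from a script. Its arguments are lists of equal length, an entry for each row: "xyz": the shift along the world's x, y, z in m, a list of three; "dr": the turn, a rotation vector about the world's x, y, z in rad, a list of three; "claw": the closure in counts, from 0 (fully open) to 255 (shut). A call has 1 to 5 rows; each row is the pose to reach, as a shift and turn from the pose commanded when the call began; what a row does not reach only later rows make up. A row lasts 1/8 s, in which the tool goes at most 62.5 mm and 10.7 degrees, less where a joint would pass 70% of its speed; a pose out of reach is approached as far as the arm can. A call with a gripper value outside its range is refused whole. The fingers move at their own pace and stop on an object; the grip force is fixed at half the most. Time passes only in rows, so rows that repeat a pose let the fingers close. It gives the time, the measured TCP pose, the force, the opening and the grip force at its end, in the units of the state.
- bot.observe(): the state, without advancing time (a new reading comes with each control period).
- bot.grab_frame(name): name is "scene" or "top"; returns a dict with "pixels" (420x560x3 uint8, blue, green, red), "K" (3x3 intrinsics, pixels), "distortion" ([k1, k2, p1, p2, k3] as OpenCV has them; the pictures are not rectified), "R" (3x3) and "t" (3): a world point X has camera coordinates R X + t. Camera axes: x right, y down, z forward; pixel columns grow to the right and rows downward; lengths in mm; the calibration is good to about 2 mm. A picture is of the moment at which its call begins. There is no depth.
- bot.sign_off(): hands the job in; it is judged then, once.
The state is a dict: "time": time; "joint_positions": joint angles; "qd": joint speeds; "joint_torque": joint torques, N m; "ee_pos": TCP position; "tcp_rot": TCP orientation; "ft_force": force on the tool from outside, world axes, zero at the start; "ft_torque": the same for the moment, N m; "gripper_width": finger opening in mm; "gripper_force": force on a finger pad.
Only numpy, scipy, OpenCV 4.12 (cv2) and the standard library are available. Lean on these libraries where they do the work, as an engineer would, in place of code of your own. Each camera call takes 0.05 s, during which the arm holds its last target. There are 200 camera calls.

## Working session

There is one attempt and no reset: what is moved stays moved. The work goes in short steps, Python scripts to look and compute and a tool call to move; the robot and the scene stay as the last step left them, time stands still between calls to the robot, and variables do not carry over. Pictures are saved under pics/ and viewed, at most 10 in all, crops included, and the job is handed in when it is done.

Besides the shell and the picture viewer there is one more tool, called after "Emit:" in YAML: its name, and indented under it one key for each argument. step_arm: Moves the arm, as the interface text tells. Its arguments: {"type":"object","properties":{"xyz":{"type":"array"},"dr":{"type":"array"},"claw":{"type":"array"}},"required":["xyz","dr","claw"]}

```bash
mkdir -p pics; cat > h.py <<'E'
import numpy as np, cv2, pickle
from station import bot
def grab(n,tag):
    f=bot.grab_frame(n); pickle.dump(f,open(f'pics/{tag}.pkl','wb')); cv2.imwrite(f'pics/{tag}.png',f['pixels']); return f
def load(tag): return pickle.load(open(f'pics/{tag}.pkl','rb'))
def ray(f,uv):
    K,D,R,t=[np.array(f[k],float) for k in('K','distortion','R','t')]
    p=cv2.undistortPoints(np.array([[uv]],float),K,D)[0,0]
    return -R.T@t.ravel(), R.T@np.array([p[0],p[1],1])
def onz(f,uv,z):
    c,d=ray(f,uv); return c+d*(z-c[2])/d[2]
def proj(f,X):
    K,D,R,t=[np.array(f[k],float) for k in('K','distortion','R','t')]
    return cv2.projectPoints(np.array(X,float).reshape(-1,3),cv2.Rodrigues(R)[0],t,K,D)[0].reshape(-1,2)
E
python3 - <<'E'
from h import *
for n in('scene','top'):
    f=grab(n,n+'0'); print(n,-np.array(f['R']).T@np.array(f['t']).ravel(), np.array(f['R']).round(2).tolist())
print(bot.observe())
E
```

```text
scene [1240.44216293 -519.34222787  830.48640746] [[0.59, 0.81, -0.02], [0.53, -0.4, -0.75], [-0.62, 0.43, -0.66]]
top [ 245.98862102  -29.06747581 1447.87818849] [[0.03, -1.0, -0.0], [-0.98, -0.03, -0.2], [0.2, 0.01, -0.98]]
{'time': 0.1, 'joint_positions': array([ 1.15353505e+00,  4.94107822e-01,  1.34605977e+00, -4.07164773e-05,
        1.30248097e+00, -9.55148359e-02]), 'qd': array([ 0.0003571 , -0.00319809, -0.00125979,  0.00228213,  0.00045327,
        0.00014058]), 'joint_torque': array([ 1.38283318e-03, -8.83591104e+01, -3.84560108e+01, -1.88902832e-04,
        5.28739663e-03, -2.42280981e-05]), 'ee_pos': array([197.53051741, 592.63368805, 230.77128175]), 'tcp_rot': array([ 1.60174855e-01,  9.87088515e-01, -5.15677447e-04, -1.14898620e-04]), 'ft_force': array([-0.44707106,  0.24881717, -0.64724778]), 'ft_torque': array([-0.04889315, -0.02441605, -0.00751022]), 'gripper_force': 0.0, 'gripper_width': 85.41702920229261}
```

View pics/scene0.png

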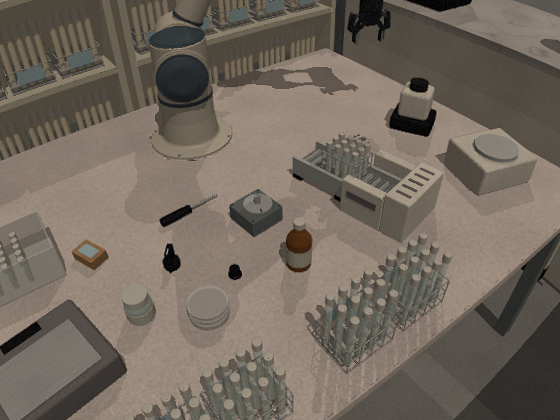

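View pics/top0.png

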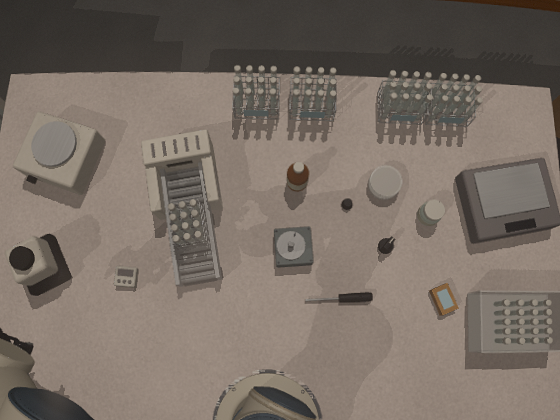

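The scene view shows the line (~370,180), pod (256,210) and knob (171,258). In the top view the line runs from (198,280) to its bay at (180,150), the pod is at (292,246) and the knob at (387,245). I'll enlarge the parts that matter.

```bash
python3 - <<'E'
from h import *
t=load('top0')['pixels'];s=load('scene0')['pixels']
def c(im,u,v,w,h,k): return cv2.resize(im[v:v+h,u:u+w],(w*k,h*k),interpolation=cv2.INTER_CUBIC)
o=np.zeros((600,800,3),np.uint8)
a=c(t,135,125,100,165,3); o[:495,:300]=a
o[0:300,300:550]=c(t,267,221,50,60,5)
o[0:300,550:800]=c(t,365,221,50,60,5)
o[300:600,300:550]=c(s,155,235,50,60,5)[:300]
o[300:600,550:800]=c(s,232,180,50,60,5)
cv2.imwrite('pics/c1.png',cv2.convertScaleAbs(o,alpha=1.6))
E
```

```text
(no output)
```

View pics/c1.png

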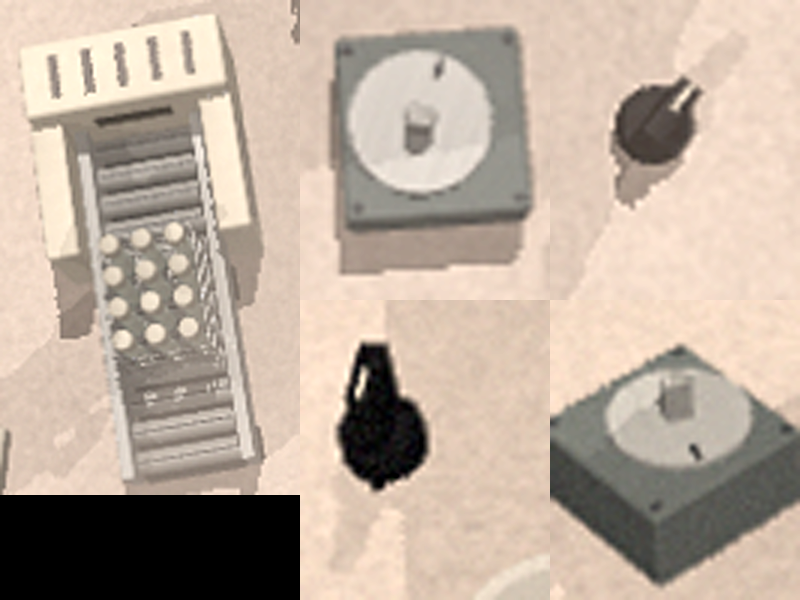

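Crop view: the basket's 12 plugs are around (190,225) in the top image. The tick is at top (294.6,234.6), with the plate centre at about (291,245). The knob's white line is at top ~(392,240), and its nose is at scene ~(170,272). Next I'll measure these and brighten the knob.

```bash
python3 - <<'E'
from h import *
T=load('top0');S=load('scene0');t=T['pixels'];s=S['pixels']
# line: plugs, housing face edge, rails
for a,b,z in(((145,165.7),(211,155),125),((141.7,140),(206.7,129.7),125),((177.3,285),(219.3,277.3),70)):
    A,B=onz(T,a,z),onz(T,b,z); d=A-B; print('edge',A.round(1),B.round(1),'len',np.linalg.norm(d).round(1),'normal yaw',np.degrees(np.arctan2(-d[0],d[1])).round(2))
hsv=cv2.cvtColor(t,cv2.COLOR_BGR2HSV)
g=t.min(2).copy(); m=((g>150)*255).astype(np.uint8); m[:195]=0;m[245:]=0;m[:,:166]=0;m[:,206:]=0
n,l,st,ce=cv2.connectedComponentsWithStats(m)
P=[]
for i in range(1,n):
    if 8<=st[i,4]<=80:
        w=onz(T,ce[i],151); P.append(w); print(ce[i].round(1),st[i,4],w.round(1))
print('mean plugs',np.mean(P,0))
# plate circle
def blob(im,mask,box):
    mm=np.zeros(mask.shape,np.uint8);u,v,w,h=box;mm[v:v+h,u:u+w]=mask[v:v+h,u:u+w]
    cs,_=cv2.findContours(mm,cv2.RETR_EXTERNAL,cv2.CHAIN_APPROX_NONE);c=max(cs,key=cv2.contourArea);return c
for nm,f,box,box2 in(('top',T,(270,225,46,40),None),('scene',S,(238,185,40,35),None)):
    im=f['pixels'];hs=cv2.cvtColor(im,cv2.COLOR_BGR2GRAY)
    c=blob(im,((hs>125)*255).astype(np.uint8),box)
    w=np.array([onz(f,p[0],54)[:2] for p in c]);(cx,cy),r=cv2.minEnclosingCircle(w.astype(np.float32));e=cv2.fitEllipse(w.astype(np.float32));print(nm,'plate',cx,cy,r,e)
print('tick top',onz(T,(294.6,234.6),54),'plate',onz(T,(291.2,245.2),54))
print('tick scene',onz(S,(232+(696-550)/5,180+(452-300)/5),54))
o=np.zeros((600,800,3),np.uint8)
o[:,:400]=cv2.resize(t[228:264,375:399],(400,600),interpolation=cv2.INTER_CUBIC)
o[:,400:]=cv2.resize(s[240:276,159:183],(400,600),interpolation=cv2.INTER_CUBIC)
cv2.imwrite('pics/c2.png',(255*(o/255.)**.4).astype(np.uint8))
E
```

```text
edge [659.6 337.  125. ] [692.7 164.  125. ] len 176.2 normal yaw 10.83
edge [731.  352.6 125. ] [763.1 179.8 125. ] len 175.8 normal yaw 10.53
edge [355.6 240.5  70. ] [379.5 131.7  70. ] len 111.3 normal yaw 12.39
mean plugs nan
top plate 472.9466857910156 -50.9372673034668 37.21713638305664 ((471.8609313964844, -50.891151428222656), (69.30464172363281, 72.55307006835938), 157.4649200439453)
scene plate 439.5740051269531 -25.047706604003906 61.86376953125 ((439.2827453613281, -21.33926773071289), (68.62979888916016, 121.75276184082031), 139.01528930664062)
tick top [500.71056297 -60.972501    54.        ] plate [471.95490903 -52.65599024  54.        ]
tick scene [505.18251955 -56.48788798  54.        ]
  return _methods._mean(a, axis=axis, dtype=dtype,
  ret = ret.dtype.type(ret / rcount)
```

View pics/c2.png

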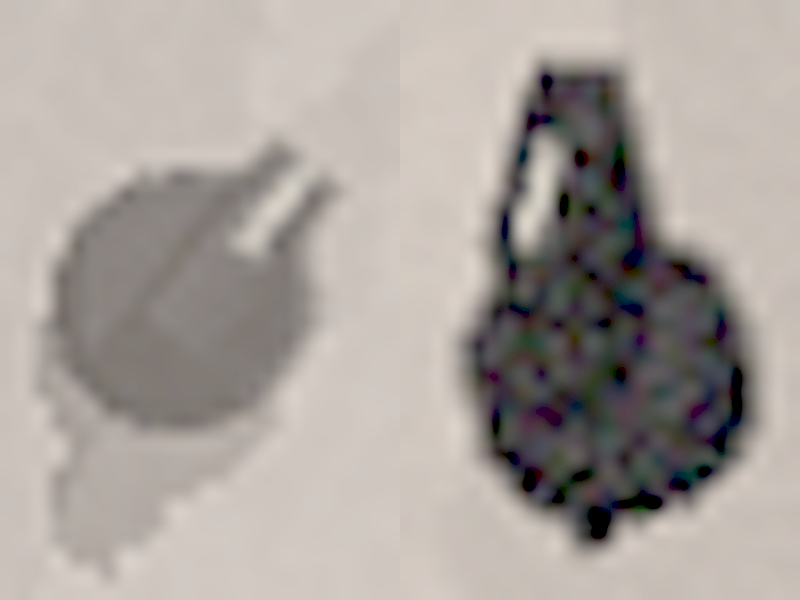

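The enlarged knob is clear. The bar's top end is at top px ~(393.6,238), with the white line running up and right. The nose is at scene px ~(170.5,272.1). Now for the refined measurements.

```bash
python3 - <<'E'
from h import *
T=load('top0');S=load('scene0')
gt=cv2.cvtColor(T['pixels'],cv2.COLOR_BGR2GRAY).astype(float);gs=cv2.cvtColor(S['pixels'],cv2.COLOR_BGR2GRAY).astype(float)
print('plug gray',gt[204:212,168:176].astype(int).tolist()[3:6])
# tick: dark-weight centroid on plate
def cen(g,box,thr,inv):
    u,v,w,h=box;r=g[v:v+h,u:u+w];W=np.clip((thr-r) if inv else (r-thr),0,None);yy,xx=np.mgrid[v:v+h,u:u+w]
    return np.array([(W*xx).sum(),(W*yy).sum()])/W.sum()
ta=cen(gt,(291,231,7,8),110,True);tb=cen(gs,(257,205,9,10),110,True)
print('tick',ta,onz(T,ta,54),tb,onz(S,tb,54))
# plate ellipse by contour on adaptive color: saturate
for nm,f,g,box in(('top',T,gt,(272,227,42,38)),('scene',S,gs,(240,188,34,30))):
    u,v,w,h=box;r=g[v:v+h,u:u+w]; print(nm,np.percentile(r,[5,30,50,70,95]).astype(int))
    th,m=cv2.threshold(r.astype(np.uint8),0,255,cv2.THRESH_OTSU)
    c=max(cv2.findContours(m,0,1)[0],key=cv2.contourArea);c=cv2.convexHull(c)
    wp=np.array([onz(f,p[0]+[u,v],54)[:2] for p in c],np.float32);print(th,cv2.fitEllipse(wp),cv2.minEnclosingCircle(wp))
# knob
R=lambda x,y:(375+x/16.667-.5,228+y/16.667-.5)
Q=lambda x,y:(159+(x-400)/16.667-.5,240+y/16.667-.5)
for nm,p,z in(('barend',(310,166),58),('l0',(250,245),58),('l1',(305,170),58),('cornL',(285,145),58),('cornR',(335,187),58)):
    print(nm,onz(T,R(*p),z).round(1))
print('skirt', [onz(T,R(183,300),z).round(1)[:2] for z in(5,10,20)])
print('nose scene',[onz(S,Q(595,535),z).round(1)[:2] for z in(0,10,20)],'skirt scene',[onz(S,Q(608,375),z).round(1)[:2] for z in(5,10,20)])
print('scene top far edge',onz(S,Q(545,70),58),onz(S,Q(620,75),58),'line',onz(S,Q(545,140),58),onz(S,Q(530,235),58))
E
```

```text
plug gray [[125, 132, 133, 134, 137, 126, 94, 82], [112, 119, 132, 133, 125, 100, 79, 83], [103, 100, 102, 98, 89, 79, 74, 82]]
tick [294.89473684 233.35087719] [504.10565892 -61.67584022  54.        ] [261.43638171 212.27932406] [511.39325997 -60.01458473  54.        ]
top [ 75  89  97 132 141]
109.0 ((473.0699768066406, -50.82715606689453), (74.83085632324219, 75.78809356689453), 161.40045166015625) ((473.29510498046875, -50.94183349609375), 38.202213287353516)
scene [ 63  81 115 119 143]
100.0 ((440.56610107421875, -27.185691833496094), (90.97551727294922, 159.97605895996094), 58.917049407958984) ((454.8824462890625, -39.89350509643555), 59.4206428527832)
barend [ 499.6 -323.8   58. ]
l0 [ 486.5 -314.    58. ]
l1 [ 498.9 -323.    58. ]
cornL [ 502.9 -319.8   58. ]
cornR [ 496.3 -327.9   58. ]
skirt [array([ 486.2, -313.5]), array([ 485.3, -312.5]), array([ 483.7, -310.5])]
nose scene [array([ 503.5, -321.9]), array([ 512.4, -324.3]), array([ 521.2, -326.7])] skirt scene [array([ 481.3, -307.8]), array([ 485.9, -309.1]), array([ 495.1, -311.7])]
scene top far edge [ 472.1104735  -302.88496971   58.        ] [ 479.45620668 -294.59466288   58.        ] line [ 484.60040097 -308.93209036   58.        ] [ 499.92468481 -318.68714153   58.        ]
```

```bash
python3 - <<'E'
from h import *
T=load('top0');S=load('scene0')
gt=cv2.cvtColor(T['pixels'],cv2.COLOR_BGR2GRAY);gs=cv2.cvtColor(S['pixels'],cv2.COLOR_BGR2GRAY).astype(float)
m=((gt>112)*255).astype(np.uint8);m[:198]=0;m[243:]=0;m[:,:167]=0;m[:,204:]=0
n,l,st,ce=cv2.connectedComponentsWithStats(m,connectivity=4);P=[]
for i in range(1,n):
    if 9<=st[i,4]<=45: P.append(ce[i]);print(ce[i].round(1),st[i,4],onz(T,ce[i],151).round(1)[:2])
O=np.array([473,-51])
for nm,f,g,c in(('top',T,gt.astype(float),O),('scene',S,gs,O),('scene+',S,gs,O+[4,2])):
    w=[];W=[]
    for v in range(180,270):
        for u in range(235,320):
            p=onz(f,(u,v),54)[:2];r=np.linalg.norm(p-c)
            if 22<r<35 and g[v,u]<118 and abs(np.arctan2(*(p-c)[::-1])+.3)<.7:w.append(p);W.append(125-g[v,u])
    q=np.average(w,0,W);print(nm,len(w),q,np.linalg.norm(q-c),np.degrees(np.arctan2(*(q-c)[::-1])))
E
```

```text
[192.5 201.6] 31 [559.7 199.6]
[181.5 203.6] 31 [553.8 227.2]
[193.8 212.1] 31 [532.7 194.6]
[183.  214.3] 32 [526.4 221.7]
[195.6 222.8] 32 [505.4 188.4]
[184.5 224.9] 34 [499.5 216.2]
[197.5 233.5] 32 [478.6 182.1]
[186.5 235.5] 32 [472.7 209.3]
top 7 [501.1373732  -60.27142391] 29.62551387228582 -18.237344462235423
scene 25 [500.28239719 -57.14144449] 27.96509496877169 -12.686190431617693
scene+ 31 [503.39070068 -57.55913108] 27.743968846096863 -17.969110108490124
```

Emit:
step_arm:
  xyz:
    - [0.056,-0.098,0]
    - [0.112,-0.197,0]
    - [0.168,-0.295,0]
    - [0.224,-0.394,0]
    - [0.224,-0.394,0]
  dr:
    - [0,0,0.13]
    - [0,0,0.26]
    - [0,0,0.4]
    - [0,0,0.53]
    - [0,0,0.53]
  claw: [255,255,255,255,255]

```text
time: 0.72
ee_pos: [352.7, 319.5, 231.2]
tcp_rot: [-0.105, 0.994, -0.0, 0.0]
ft_force: [1.1, 0.3, 0.5]
gripper_width: -0.4
gripper_force: 0.0
```

Emit:
step_arm:
  xyz:
    - [0.03,-0.053,0]
    - [0.06,-0.107,0]
    - [0.068,-0.12,0]
    - [0.068,-0.12,-0.06]
    - [0.068,-0.12,-0.06]
  dr:
    - [0,0,0]
    - [0,0,0]
    - [0,0,0]
    - [0,0,0]
    - [0,0,0]
  claw: [255,255,255,255,255]

```text
time: 1.35
ee_pos: [417.7, 200.8, 168.9]
tcp_rot: [-0.104, 0.995, -0.001, -0.003]
ft_force: [-0.3, -0.2, 0.4]
gripper_width: 0.4
gripper_force: 0.0
```

Emit:
step_arm:
  xyz:
    - [0.0,-0.002,-0.04]
    - [0.0,-0.002,-0.074]
    - [0.0,-0.002,-0.074]
  dr:
    - [0,0,0]
    - [0,0,0]
    - [0,0,0]
  claw: [255,255,255]

```text
time: 1.72
ee_pos: [419.4, 199.7, 97.3]
tcp_rot: [-0.104, 0.995, -0.0, -0.001]
ft_force: [-0.7, -0.0, 0.3]
gripper_width: 0.6
gripper_force: 0.0
```

```bash
python3 - <<'E'
from h import *
f=grab('scene','s1');g=grab('top','t1');o=np.zeros((600,800,3),np.uint8)
o[:,:400]=cv2.resize(f['pixels'][100:250,280:450],(400,353))[:353].copy() if 0 else cv2.copyMakeBorder(cv2.resize(f['pixels'][100:250,290:450],(400,375)),0,225,0,0,0)
o[:,400:]=cv2.copyMakeBorder(cv2.resize(g['pixels'][120:310,130:257],(400,598)),0,2,0,0,0)
cv2.imwrite('pics/c3.png',cv2.convertScaleAbs(o,alpha=1.6))
E
```

```text
(no output)
```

View pics/c3.png

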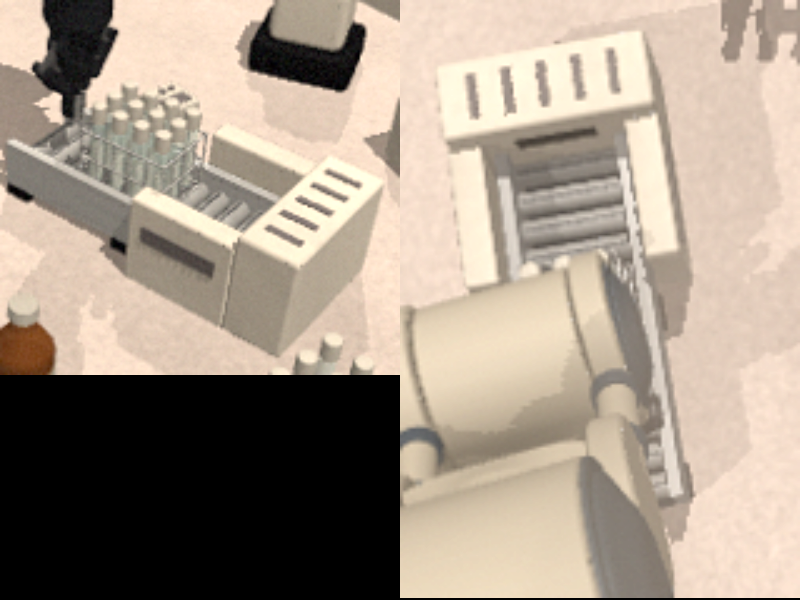

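The fingers sit just behind the basket at scene crop (75,105), clear of the rails. Now I'll push.

Emit:
step_arm:
  xyz:
    - [0.01,0.002,0]
    - [0.0205,0.0044,0]
    - [0.035,0.0075,0]
    - [0.05,0.0106,0]
    - [0.065,0.0138,0]
  dr:
    - [0,0,0]
    - [0,0,0]
    - [0,0,0]
    - [0,0,0]
    - [0,0,0]
  claw: [255,255,255,255,255]

```text
time: 2.45
ee_pos: [486.2, 213.3, 97.2]
tcp_rot: [-0.104, 0.995, -0.0, -0.0]
ft_force: [-2.4, -0.2, 1.5]
gripper_width: 0.1
gripper_force: 1.1
```

Emit:
step_arm:
  xyz:
    - [0.013,0.0028,0]
    - [0.024,0.0051,0]
    - [0.033,0.007,0]
    - [0.039,0.0083,0]
    - [0.044,0.0094,0]
  dr:
    - [0,0,0]
    - [0,0,0]
    - [0,0,0]
    - [0,0,0]
    - [0,0,0]
  claw: [255,255,255,255,255]

```text
time: 3.08
ee_pos: [529.4, 222.5, 97.2]
tcp_rot: [-0.104, 0.995, -0.0, -0.0]
ft_force: [-1.2, -1.1, 0.3]
gripper_width: 0.1
gripper_force: 0.6
```

Emit:
step_arm:
  xyz:
    - [0.003,0.0006,0]
    - [0.006,0.0013,0]
    - [0.009,0.0019,0]
    - [0.011,0.0023,0]
    - [0.013,0.0028,0]
  dr:
    - [0,0,0]
    - [0,0,0]
    - [0,0,0]
    - [0,0,0]
    - [0,0,0]
  claw: [255,255,255,255,255]

```text
time: 3.7
ee_pos: [542.2, 225.3, 97.3]
tcp_rot: [-0.104, 0.995, -0.0, -0.0]
ft_force: [-0.4, -1.1, -0.8]
gripper_width: -0.0
gripper_force: 0.4
```

Emit:
step_arm:
  xyz:
    - [0.002,0.0004,0]
    - [0.004,0.0008,0]
    - [0.006,0.0013,0]
  dr:
    - [0,0,0]
    - [0,0,0]
    - [0,0,0]
  claw: [255,255,255]

```text
time: 4.08
ee_pos: [548.3, 226.6, 97.3]
tcp_rot: [-0.104, 0.995, -0.0, -0.0]
ft_force: [-0.5, -0.6, 1.0]
gripper_width: -0.0
gripper_force: 0.4
```

```bash
python3 - <<'E'
from h import *
f=grab('scene','s2');print(bot.observe()['ft_force'],bot.observe()['ee_pos'])
cv2.imwrite('pics/c4.png',cv2.convertScaleAbs(cv2.resize(f['pixels'][90:250,290:450],(600,600)),alpha=1.6))
E
```

```text
[-0.55895794 -0.04403235 -0.4497454 ] [548.60458818 226.69499145  97.30317774]
```

View pics/c4.png

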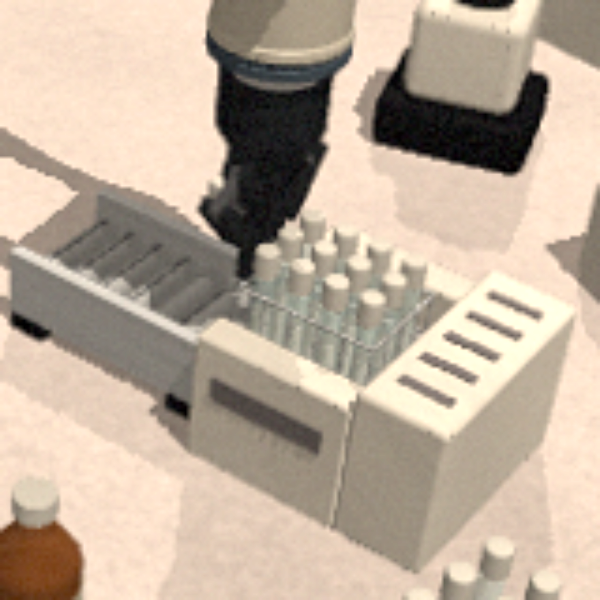

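The basket is deep in the bay, with its front edge at crop ~(400,320), and no stop force has been felt yet. I'll keep pushing slowly.

Emit:
step_arm:
  xyz:
    - [0.0015,0.0003,0]
    - [0.003,0.0006,0]
    - [0.0045,0.001,0]
    - [0.006,0.0013,0]
  dr:
    - [0,0,0]
    - [0,0,0]
    - [0,0,0]
    - [0,0,0]
  claw: [255,255,255,255]

```text
time: 4.62
ee_pos: [554.3, 227.9, 97.3]
tcp_rot: [-0.104, 0.995, -0.0, 0.0]
ft_force: [-0.8, -0.1, 0.1]
gripper_width: -0.4
gripper_force: 0.4
```

Emit:
step_arm:
  xyz:
    - [0.0015,0.0003,0]
    - [0.003,0.0006,0]
    - [0.0045,0.001,0]
    - [0.006,0.0013,0]
  dr:
    - [0,0,0]
    - [0,0,0]
    - [0,0,0]
    - [0,0,0]
  claw: [255,255,255,255]

```text
time: 5.12
ee_pos: [560.3, 229.2, 97.3]
tcp_rot: [-0.104, 0.995, -0.0, 0.0]
ft_force: [-1.5, -1.3, 0.7]
gripper_width: -0.2
gripper_force: 0.4
```

Emit:
step_arm:
  xyz:
    - [0.001,0.0002,0]
    - [0.002,0.0004,0]
    - [0.003,0.0006,0]
  dr:
    - [0,0,0]
    - [0,0,0]
    - [0,0,0]
  claw: [255,255,255]

```text
time: 5.5
ee_pos: [563.2, 229.8, 97.3]
tcp_rot: [-0.104, 0.995, -0.0, -0.0]
ft_force: [-0.7, -0.3, -0.3]
gripper_width: -0.1
gripper_force: 0.4
```

Emit:
step_arm:
  xyz:
    - [0.001,0.0002,0]
    - [0.002,0.0004,0]
    - [0.003,0.0006,0]
    - [0.004,0.0008,0]
  dr:
    - [0,0,0]
    - [0,0,0]
    - [0,0,0]
    - [0,0,0]
  claw: [255,255,255,255]

```text
time: 6.0
ee_pos: [563.4, 230.0, 96.9]
tcp_rot: [-0.104, 0.995, -0.0, -0.004]
ft_force: [-25.9, -3.6, 18.7]
gripper_width: 0.5
gripper_force: 13.3
```

```bash
python3 - <<'E'
from h import *
f=grab('scene','s3');print(bot.observe()['ft_force'],bot.observe()['ee_pos'])
cv2.imwrite('pics/c5.png',cv2.convertScaleAbs(cv2.resize(f['pixels'][130:220,340:460],(800,600)),alpha=1.6))
E
```

```text
[-23.33207029  -2.31828926  16.79272731] [563.36108035 230.04377919  96.9220563 ]
```

View pics/c5.png

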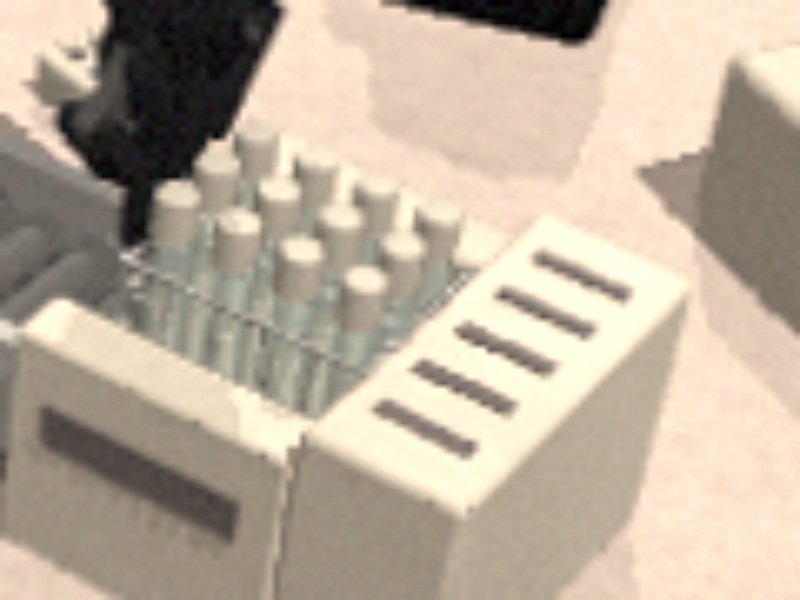

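The basket's front edge now meets the stop face at crop ~(460,285), and the push force jumped to 26 N, so it is home. Backing off gently.

Emit:
step_arm:
  xyz:
    - [-0.003,-0.0006,0]
    - [-0.006,-0.0013,0]
    - [-0.02,-0.0042,0]
    - [-0.04,-0.0084,0]
    - [-0.06,-0.0127,0.04]
  dr:
    - [0,0,0]
    - [0,0,0]
    - [0,0,0]
    - [0,0,0]
    - [0,0,0]
  claw: [255,255,255,255,255]

```text
time: 6.68
ee_pos: [504.4, 217.1, 135.6]
tcp_rot: [-0.104, 0.995, -0.0, -0.002]
ft_force: [0.2, -1.0, -0.0]
gripper_width: 0.1
gripper_force: 0.0
```

Emit:
step_arm:
  xyz:
    - [0,-0.02,0.06]
    - [0,-0.08,0.09]
    - [0,-0.14,0.09]
    - [0,-0.2,0.09]
    - [0,-0.26,0.09]
  dr:
    - [0,0,-0.1]
    - [0,0,-0.25]
    - [0,0,-0.4]
    - [0,0,-0.55]
    - [0,0,-0.7]
  claw: [0,0,0,0,0]

```text
time: 7.3
ee_pos: [506.3, -43.9, 227.4]
tcp_rot: [0.246, 0.969, -0.0, 0.0]
ft_force: [2.0, -0.5, 1.0]
gripper_width: 85.2
gripper_force: 0.0
```

```bash
python3 - <<'E'
from h import *
f=grab('scene','s4');g=grab('top','t4');o=bot.observe();print(o['ee_pos'],o['tcp_rot'])
a=load('s3')['pixels']
# plug shift check on scene between pressed and released
r=(slice(145,190),slice(360,412))
w=cv2.phaseCorrelate(np.float32(cv2.cvtColor(a[r],6)),np.float32(cv2.cvtColor(f['pixels'][r],6)));print('shift px',w)
gt=cv2.cvtColor(g['pixels'],6)
m=((gt>112)*255).astype(np.uint8);m[:150]=0;m[205:]=0;m[:,:160]=0;m[:,204:]=0
n,l,st,ce=cv2.connectedComponentsWithStats(m,connectivity=4)
for i in range(1,n):
    if 9<=st[i,4]<=45: print(ce[i].round(1),st[i,4],onz(g,ce[i],151).round(1)[:2])
E
```

```text
[506.56859427 -46.90231564 227.3133023 ] [ 2.47958111e-01  9.68770485e-01 -5.66923770e-04  4.47868065e-04]
shift px ((0.24905403151230132, 0.7526086997885955), 0.5807765692349814)
[202.6 163.2] 23 [661.3 180.5]
[187.6 168.3] 34 [646.8 218.2]
[176.9 170.3] 36 [640.8 245.4]
[189.1 178.6] 35 [619.6 212.6]
[178.2 180.6] 35 [613.7 240. ]
[190.5 188.9] 33 [592.6 206.9]
[179.8 190.8] 34 [586.9 234. ]
```

```bash
python3 - <<'E'
from h import *
a=load('s3')['pixels'].astype(int);b=load('s4')['pixels'].astype(int)
r=(slice(155,190),slice(362,412));print('absdiff basket',np.abs(a[r]-b[r]).mean(),'vs shifted 8px',np.abs(a[155:190,362:412]-b[159:194,370:420]).mean())
g=cv2.cvtColor(load('t4')['pixels'],6);print('row5?',g[196:204,178:186].max(),'row1?',g[154:164,172:180].tolist())
E
```

```text
absdiff basket 4.319047619047619 vs shifted 8px 20.932761904761904
row5? 134 row1? [[159, 159, 160, 160, 160, 159, 158, 158], [160, 160, 159, 156, 157, 156, 157, 157], [159, 156, 156, 156, 155, 156, 155, 156], [154, 144, 148, 152, 149, 149, 142, 138], [133, 133, 140, 146, 152, 139, 122, 112], [108, 130, 151, 152, 155, 158, 137, 96], [104, 142, 151, 152, 154, 157, 143, 97], [115, 146, 150, 151, 152, 153, 133, 93], [96, 127, 148, 151, 149, 139, 110, 82], [78, 89, 128, 138, 128, 104, 87, 79]]
```

Emit:
step_arm:
  xyz:
    - [-0.005,-0.06,0]
    - [-0.01,-0.12,0]
    - [-0.016,-0.18,0]
    - [-0.022,-0.24,0]
    - [-0.022,-0.265,-0.03]
  dr:
    - [0,0,-0.05]
    - [0,0,-0.1]
    - [0,0,-0.145]
    - [0,0,-0.145]
    - [0,0,-0.145]
  claw: [0,0,0,0,0]

```text
time: 8.02
ee_pos: [485.4, -310.3, 198.5]
tcp_rot: [0.314, 0.949, -0.001, 0.002]
ft_force: [0.7, 0.1, -0.0]
gripper_width: 85.2
gripper_force: 0.0
```

Emit:
step_arm:
  xyz:
    - [0,0,-0.04]
    - [0,0,-0.08]
    - [0,0,-0.09]
    - [0,0,-0.09]
  dr:
    - [0,0,0]
    - [0,0,0]
    - [0,0,0]
    - [0,0,0]
  claw: [0,0,0,0]

```text
time: 8.52
ee_pos: [485.2, -306.7, 107.6]
tcp_rot: [0.313, 0.95, 0.0, -0.0]
ft_force: [-0.5, -0.4, 0.4]
gripper_width: 85.4
gripper_force: 0.0
```

Emit:
step_arm:
  xyz:
    - [-0.0005,-0.005,-0.03]
    - [-0.0005,-0.005,-0.06]
    - [-0.0005,-0.005,-0.0795]
    - [-0.0005,-0.005,-0.0795]
  dr:
    - [0,0,0]
    - [0,0,0]
    - [0,0,0]
    - [0,0,0]
  claw: [0,0,0,0]

```text
time: 9.02
ee_pos: [484.9, -312.1, 28.3]
tcp_rot: [0.313, 0.95, -0.0, 0.0]
ft_force: [-0.5, 0.0, -0.4]
gripper_width: 85.1
gripper_force: 0.0
```

```bash
python3 - <<'E'
from h import *
f=grab('scene','s5');o=bot.observe();print(o['ee_pos'],o['ft_force'])
cv2.imwrite('pics/c6.png',cv2.convertScaleAbs(cv2.resize(f['pixels'][200:290,120:240],(800,600),interpolation=2),alpha=1.8))
E
```

```text
[ 485.29497296 -312.37795142   29.0143712 ] [-0.01747851 -0.00733932  0.37590119]
```

View pics/c6.png

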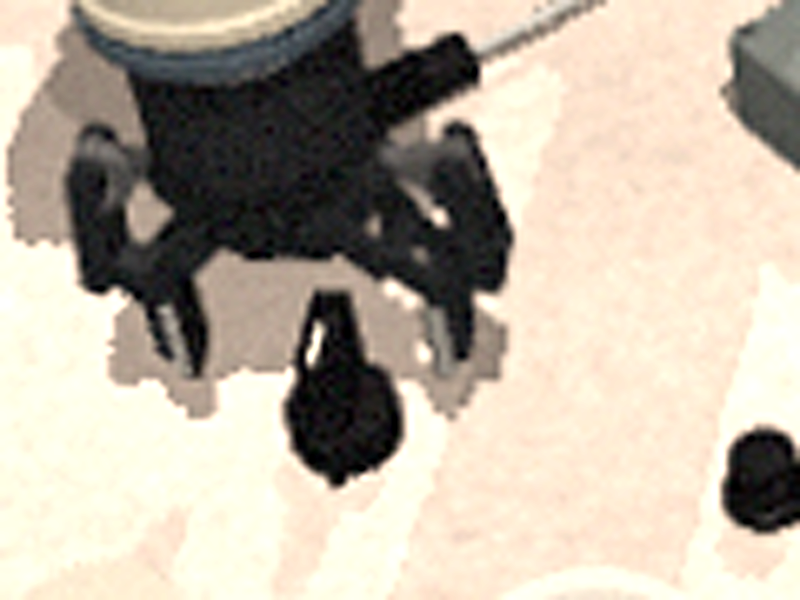

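The fingers straddle the bar, tips at crop (195,370) and (455,360) with the bar at (330,330) midway between them. Closing.

Emit:
step_arm:
  xyz:
    - [0,0,0]
    - [0,0,0]
    - [0,0,0]
    - [0,0,0]
    - [0,0,0]
  dr:
    - [0,0,0]
    - [0,0,0]
    - [0,0,0]
    - [0,0,0]
    - [0,0,0]
  claw: [200,255,255,255,255]

```text
time: 9.7
ee_pos: [484.8, -312.2, 28.1]
tcp_rot: [0.313, 0.95, -0.0, 0.0]
ft_force: [-1.1, 0.3, 6.2]
gripper_width: 13.0
gripper_force: 58.9
```

Emit:
step_arm:
  xyz:
    - [0,0,0.01]
    - [0,0,0.04]
    - [0,0,0.09]
    - [0,0,0.12]
    - [0,0,0.12]
  dr:
    - [0,0,0]
    - [0,0,0]
    - [0,0,0.1]
    - [0,0,0.2]
    - [0,0,0.32]
  claw: [255,255,255,255,255]

```text
time: 10.32
ee_pos: [485.7, -312.9, 150.9]
tcp_rot: [0.156, 0.988, -0.001, 0.002]
ft_force: [0.7, -0.2, -1.3]
gripper_width: 13.2
gripper_force: 58.4
```

Grasp is good: opening 13 mm, 59 N. Carrying the knob to hover over the spindle.

Emit:
step_arm:
  xyz:
    - [-0.002,0.06,0]
    - [-0.005,0.12,0]
    - [-0.009,0.18,0]
    - [-0.012,0.235,0]
    - [-0.0125,0.2615,0]
  dr:
    - [0,0,0]
    - [0,0,0]
    - [0,0,0]
    - [0,0,0]
    - [0,0,0]
  claw: [255,255,255,255,255]

```text
time: 10.95
ee_pos: [471.4, -48.1, 148.3]
tcp_rot: [0.157, 0.988, 0.0, -0.0]
ft_force: [1.1, -0.6, -0.5]
gripper_width: 13.1
gripper_force: 58.7
```

Emit:
step_arm:
  xyz:
    - [0,0,0]
    - [0,0,0]
  dr:
    - [0,0,0]
    - [0,0,0]
  claw: [255,255]

```text
time: 11.2
ee_pos: [472.4, -51.1, 148.1]
tcp_rot: [0.158, 0.987, -0.0, 0.0]
ft_force: [0.7, -0.1, -1.3]
gripper_width: 13.1
gripper_force: 58.7
```

```bash
python3 - <<'E'
from h import *
f=grab('scene','s6');o=bot.observe();print(o['ee_pos'],o['tcp_rot'].round(4),o['ft_force'].round(2))
p=o['ee_pos'];print('TCP underside px',proj(f,[p-[0,0,28],p-[0,0,0],[473,-51,79],[473,-51,54],[501.5,-60.3,54]]))
a=f['pixels'][150:228,205:309];b=load('scene0')['pixels'][150:228,205:309]
o=np.vstack([cv2.resize(a,(400,300),interpolation=2),cv2.resize(b,(400,300),interpolation=2)]);
o2=np.vstack([cv2.resize(f['pixels'][165:217,225:277],(400,300),interpolation=2)]*1)
cv2.imwrite('pics/c7.png',(255*(cv2.resize(np.hstack([a,b])[:, :],(800,300),interpolation=2)/255.)**.5).astype(np.uint8))
E
```

```text
[472.37603206 -51.34764501 148.02426314] [ 1.580e-01  9.874e-01 -1.000e-04  2.000e-04] [-0.48 -0.9  -1.41]
TCP underside px [[254.33362953 182.73141989]
 [253.74332855 173.75594432]
 [255.42015515 195.4559737 ]
 [255.91042374 202.88763428]
 [259.13522955 210.23152151]]
```

View pics/c7.png

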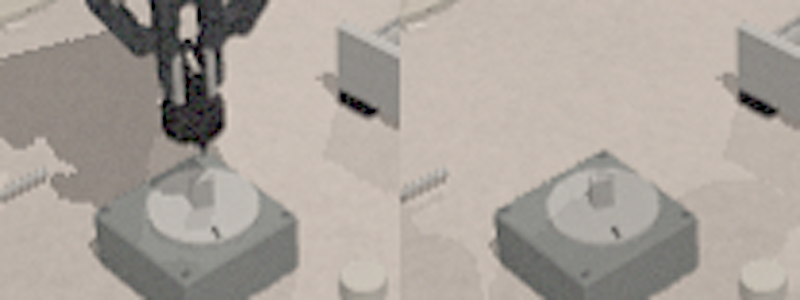

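The knob hangs above the spindle: skirt at px ~(255,184), nose pointing down-right in line with the tick at (261,210), plate centre ~(258,204). I'll work out the relative offset numerically.

```bash
python3 - <<'E'
from h import *
S=load('scene0');f=load('s6');g=cv2.cvtColor(S['pixels'],6).astype(np.uint8);k=cv2.cvtColor(f['pixels'],6)
p=np.array([472.4,-51.3,148.0]);th=np.linspace(0,6.283,73)[:-1]
def circ(c,r,z): return np.c_[c[0]+r*np.cos(th),c[1]+r*np.sin(th),np.full(72,z)]
# knob skirt mask: dark below row 176
m=((k<45)*255).astype(np.uint8);m[:176]=0;m[196:]=0;m[:,:235]=0;m[:,275:]=0
for v in range(176,192):
    x=np.flatnonzero(m[v]);print(v,(x.min(),x.max()) if len(x) else None,end='; ')
q=np.vstack([proj(f,circ(p,21,120)),proj(f,circ(p,21,140))]);print('\npred skirt u',q[:,0].min(),q[:,0].max(),'v max',q[:,1].max())
c,s=np.cos(-.316),np.sin(-.316);print('pred nose ~r24',proj(f,[[p[0]+24*c,p[1]+24*s,123]]))
# plate: bright/neutral vs grey pod along row/col scan
print('row203',g[203,236:282].tolist());print('col252',g[184:226,252].tolist());
q=proj(S,circ((473,-51),38,54));print('pred plate',q.min(0),q.max(0))
q=proj(S,circ((473,-51),8,79));print('pred spindle top',q.min(0),q.max(0))
print(g[188:206,248:266])
J=proj(S,[[473,-51,60],[483,-51,60],[473,-41,60]]);print('px per 10mm x,y',J[1]-J[0],J[2]-J[0])
E
```

```text
176 (np.int64(247), np.int64(262)); 177 (np.int64(247), np.int64(262)); 178 (np.int64(247), np.int64(262)); 179 (np.int64(247), np.int64(262)); 180 (np.int64(247), np.int64(262)); 181 (np.int64(247), np.int64(262)); 182 (np.int64(247), np.int64(262)); 183 (np.int64(247), np.int64(262)); 184 (np.int64(248), np.int64(261)); 185 (np.int64(248), np.int64(260)); 186 (np.int64(250), np.int64(259)); 187 (np.int64(253), np.int64(258)); 188 (np.int64(257), np.int64(258)); 189 (np.int64(257), np.int64(258)); 190 None; 191 None; 
pred skirt u 245.39552635292188 262.80692578107426 v max 188.06994150703352
pred nose ~r24 [[256.93315283 187.55166915]]
row203 [77, 81, 82, 81, 83, 81, 85, 115, 134, 129, 131, 128, 115, 116, 114, 115, 117, 117, 102, 77, 85, 87, 87, 94, 101, 119, 117, 117, 118, 117, 117, 117, 116, 119, 119, 119, 92, 70, 71, 68, 70, 73, 89, 122, 129, 124]
col252 [142, 139, 139, 142, 142, 142, 144, 131, 87, 74, 99, 135, 133, 131, 133, 132, 125, 117, 116, 117, 115, 115, 114, 118, 118, 119, 119, 117, 104, 78, 72, 72, 73, 73, 69, 74, 65, 44, 63, 68, 55, 46]
pred plate [241.18678323 193.4523
[... 823 characters left out ...]
  81  79 100 117 117 118 116 117]
 [128 130 130 132 133 130  80  82  81  85  82  84 100 118 116 115 116 116]
 [134 128 129 133 132 114  60  84  84  84  85  84  98 114 114 120 116 116]
 [133 127 133 135 125  78  59  82  78  84  85  85  98 117 118 115 116 115]
 [132 125 125 126 117 115  60  80  82  83  83  82  96 119 116 114 115 116]
 [127 115 111 113 116 113  73  79  81  83  80  83  89 121 118 117 116 117]
 [115 116 114 115 117 117 102  77  85  87  87  94 101 119 117 117 118 117]
 [117 115 114 113 115 119 119 103 100 106 114 118 118 116 115 117 116 116]
 [116 117 115 113 115 116 116 117 117 117 120 118 118 116 121 117 117 117]]
px per 10mm x,y [2.17961488 2.03642578] [ 3.22067968 -1.53032559]
```

Emit:
step_arm:
  xyz:
    - [0.002,0.001,-0.02]
    - [0.002,0.001,-0.036]
    - [0.002,0.001,-0.036]
  dr:
    - [0,0,0]
    - [0,0,0]
    - [0,0,0]
  claw: [255,255,255]

```text
time: 11.62
ee_pos: [473.6, -50.3, 111.1]
tcp_rot: [0.158, 0.987, 0.0, -0.001]
ft_force: [-0.2, 0.0, -0.1]
gripper_width: 13.3
gripper_force: 58.7
```

Emit:
step_arm:
  xyz:
    - [0,0,-0.002]
    - [0,0,-0.004]
    - [0,0,-0.006]
    - [0,0,-0.008]
    - [0,0,-0.008]
  dr:
    - [0,0,0]
    - [0,0,0]
    - [0,0,0]
    - [0,0,0]
    - [0,0,0]
  claw: [255,255,255,255,255]

```text
time: 12.25
ee_pos: [474.0, -49.5, 103.7]
tcp_rot: [0.158, 0.987, 0.0, -0.0]
ft_force: [-0.4, 1.9, -1.5]
gripper_width: 13.3
gripper_force: 58.6
```

No resistance at 103.7, below where the spindle top would have blocked it, so the knob is entering. Continuing.

Emit:
step_arm:
  xyz:
    - [0,0.0003,-0.002]
    - [0,0.0005,-0.004]
    - [0,0.0005,-0.006]
    - [0,0.0005,-0.006]
  dr:
    - [0,0,0]
    - [0,0,0]
    - [0,0,0]
    - [0,0,0]
  claw: [255,255,255,255]

```text
time: 12.75
ee_pos: [474.1, -49.1, 97.6]
tcp_rot: [0.158, 0.987, -0.0, -0.0]
ft_force: [0.0, 1.1, -1.7]
gripper_width: 13.1
gripper_force: 58.6
```

Emit:
step_arm:
  xyz:
    - [0,0.0003,-0.002]
    - [0,0.0005,-0.004]
    - [0,0.0005,-0.006]
    - [0,0.0005,-0.0075]
    - [0,0.0005,-0.0075]
  dr:
    - [0,0,0]
    - [0,0,0]
    - [0,0,0]
    - [0,0,0]
    - [0,0,0]
  claw: [255,255,255,255,255]

```text
time: 13.38
ee_pos: [474.2, -48.6, 90.2]
tcp_rot: [0.158, 0.987, -0.0, -0.0]
ft_force: [0.1, 0.1, -0.8]
gripper_width: 13.3
gripper_force: 58.8
```

Emit:
step_arm:
  xyz:
    - [0,0,-0.0015]
    - [0,0,-0.003]
    - [0,0,-0.0045]
    - [0,0,-0.0045]
  dr:
    - [0,0,0]
    - [0,0,0]
    - [0,0,0]
    - [0,0,0]
  claw: [255,255,255,255]

```text
time: 13.88
ee_pos: [474.3, -48.6, 85.8]
tcp_rot: [0.158, 0.987, -0.0, 0.0]
ft_force: [-1.0, 0.6, 6.3]
gripper_width: 13.7
gripper_force: 59.7
```

The spring is compressing (about 7 N including the knob's weight). Pressing on to the end stop.

Emit:
step_arm:
  xyz:
    - [0,0,-0.0015]
    - [0,0,-0.003]
    - [0,0,-0.004]
    - [0,0,-0.005]
    - [0,0,-0.005]
  dr:
    - [0,0,0]
    - [0,0,0]
    - [0,0,0]
    - [0,0,0]
    - [0,0,0]
  claw: [255,255,255,255,255]

```text
time: 14.5
ee_pos: [475.2, -48.9, 82.9]
tcp_rot: [0.158, 0.987, -0.0, 0.002]
ft_force: [-10.2, 1.0, 57.9]
gripper_width: 13.1
gripper_force: 68.8
```

The end stop is reached. Easing the excess force.

Emit:
step_arm:
  xyz:
    - [0,0,0.0006]
    - [0,0,0.0012]
    - [0,0,0.0012]
  dr:
    - [0,0,0]
    - [0,0,0]
    - [0,0,0]
  claw: [255,255,255]

```text
time: 14.88
ee_pos: [475.0, -48.8, 83.2]
tcp_rot: [0.158, 0.987, -0.0, 0.001]
ft_force: [-4.6, 1.0, 33.3]
gripper_width: 13.1
gripper_force: 64.5
```

```bash
python3 - <<'E'
from h import *
f=grab('scene','s8');o=bot.observe();print(o['ee_pos'],o['ft_force'])
a=f['pixels'];b=load('s4')['pixels'];r=(slice(155,190),slice(362,412));print('basket diff',np.abs(a[r].astype(int)-b[r]).mean())
x=cv2.resize(a[150:225,200:300],(800,600),interpolation=2)
cv2.imwrite('pics/c8.png',(255*(x/255.)**.5).astype(np.uint8))
E
```

```text
[475.00240584 -48.86000469  83.20751488] [-4.21109759 -0.53236493 34.21750117]
basket diff 1.6527619047619047
```

View pics/c8.png

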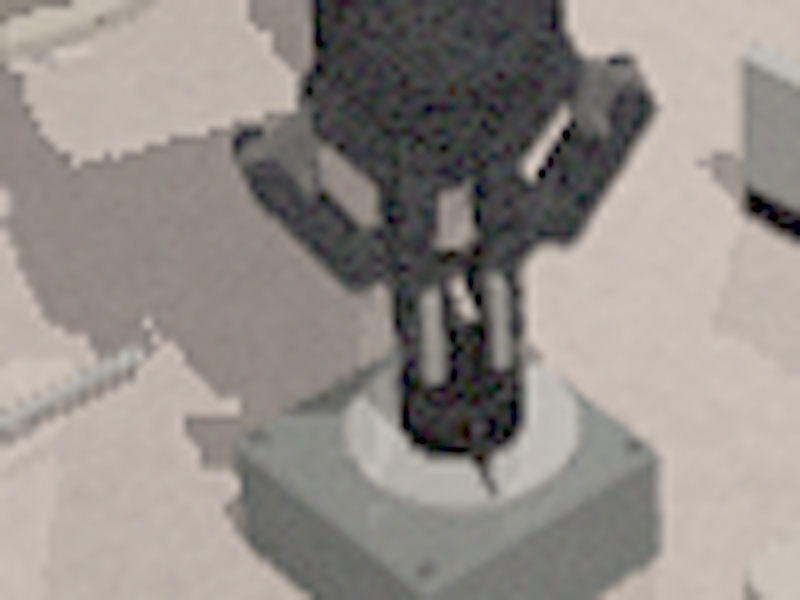

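The knob sits just above the plate at crop (460,440), with its nose in line with the tick at (485,475), and the basket hasn't moved. I'll ease a little more and then hand in.

Emit:
step_arm:
  xyz:
    - [0,0,0.0003]
    - [0,0,0.0003]
  dr:
    - [0,0,0]
    - [0,0,0]
  claw: [255,255]

```text
time: 15.18
ee_pos: [475.0, -48.8, 83.3]
tcp_rot: [0.158, 0.987, -0.0, 0.001]
ft_force: [-3.4, 0.8, 26.9]
gripper_width: 13.3
gripper_force: 63.7
```

```bash
python3 -c "
from station import bot
o=bot.observe();print(o['ee_pos'],o['ft_force']);print(bot.sign_off())"
```

```text
[474.98260404 -48.83480074  83.28095951] [-3.39640428  0.83559532 26.86189545]
the job is handed in; nothing more can be done
None
```

I handed the job in at about 15 s: the basket is home against the stop, and the knob is fully on the spindle and still held pressed to the end stop at about 27 N (it briefly peaked at 58 N at the wrist, and no verdict came back).

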